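# Close up the lamp house after fitting a new lamp

## Robot

A 6-joint arm with a two-finger parallel gripper is mounted at the origin on the work surface. World frame = base frame: x ahead of the robot, y to its left, z up, the work surface at z = 0. Lengths are in mm, angles in rad, forces in N, time in s.
With the tool pointing down it reaches from about 225 to 725 mm from the base axis. Payload 3.1 kg.
Tool frame: the origin (TCP) lies at the very end of the fingers, on their centre line; the grasp point (between the pads) lies 19 mm behind it (arm.tcp_to_grasp is the distance from the TCP to the grasp point, in mm); z points along the fingers, y is the line along which they close (so a half turn about z gives the same grasp; the last joint's range is limited). The gripper opens to 85 mm and grips with 20 to 120 N. Pads are 22 mm wide; open, the fingers measure 114 mm over their backs; the gripper's body (76 mm by 85 mm) begins 54 mm behind the grasp point. The pads swing forward as they close: fully open they stand 13 mm farther back than shut.
Start: joints at [-1.477, 0.048, 0.099, 1.622, 0, 1.443], TCP at [115.478, -512.135, 231.312] pointing down, gripper open.
Joint ranges: [-2.91, 2.91], [-0.99, 1.94], [-1.21, 1.42], [-2.12, 2.29], [-1.49, 1.47], [-3.14, 3.14]. Speed limits (rad/s): [2.79, 2.79, 3.14, 3.14, 3.14, 3.14].

## Interface

Orientations are given as a rotation vector (axis times angle).
In Python, from workcell import arm, cams, order gives the robot as it stands.
- The arm moves only by the tool arm_command, never from a script. Its argument "deltas" is a list of rows, each an object of numbers: "x", "y", "z": the shift along the tool's x, y, z scaled (see below); "wx", "wy", "wz": the turn, a rotation vector about the tool's x, y, z scaled (see below). In form: [{"x": .., "y": .., "z": .., "wx": .., "wy": .., "wz": ..}, ...]. A call has 1 to 8 rows; each row shifts and turns the commanded pose from where the row before left it, along the tool's axes as they then stand; what a row does not reach is not made up. The controller multiplies each number of a shift by 2.5 cm and each number of a turn by 6 degrees. A row lasts 1/12 s, in which the tool goes at most 41.7 mm and 7.16 degrees, less where a joint would pass 70% of its speed; a pose out of reach is approached as far as the arm can. A call with a number of a shift or a turn outside -1 to 1 is refused whole. A call with a gripper value outside its range is refused whole. "grip" is the closure, from 0 (fully open) to 1 (shut), set as the call begins (left out, the last holds). The fingers move at their own pace and stop on an object; the grip force is fixed at half the most. Time passes only in rows, so rows that do not move let the fingers close. It gives the time, the measured TCP pose, the force, the opening and the grip force at its end, in the units of the state.
- arm.state(): the state, without advancing time (a new reading comes with each control period).
- cams.camera(name): name is "scene" or "top" or "wrist"; returns a dict with "pixels" (400x640x3 uint8, blue, green, red), "depth" (400x640 float32, mm along the optical axis (not along the pixel's ray), 0 where there is no reading), "vfov" (degrees; the focal length in pixels is half the picture's height over the tangent of half this angle, whatever the lens; pixels are square), "cx", "cy" (the principal point, pixels), "xyz" and "attitude" of the camera in the world; the wrist camera has in their place "tool_from_camera" (4x4, takes a point from camera to tool coordinates, whose origin is the TCP and whose axes are the flange's). Camera axes: x right, y up, looking along -z (the intrinsics and any distortion apply to the point x, -y, -z); pixel columns grow to the right and rows downward; lengths in mm; the calibration is good to about 2 mm. A picture is of the moment at which its call begins: read the wrist's pose just before it.
- order.hand_in(): hands the job in; it is judged then, once.
The state is a dict: "t": time; "joint_pos": joint angles; "qvel": joint speeds; "joint_torque": joint torques, N m; "tcp_pos": TCP position; "eef_rot": TCP orientation; "contact_force": force on the tool from outside, world axes, zero at the start; "torque": the same for the moment, N m; "opening": opening from 0.0 (shut) to 1.0 (fully open); "finger_force": force on a finger pad.
Only numpy, scipy, OpenCV 4.12 (cv2) and the standard library are available. Lean on these libraries where they do the work, as an engineer would, in place of code of your own. Each camera call takes 0.05 s, during which the arm holds its last target. There are 200 camera calls.

## Task

The new lamp is in, so close up the green lamp house: push the lamp tray fully home by its brown ribbed knob, and put the copper cap on the leaning flue with its plug down inside and its flange seated flat on the rim all round. Leave the frosted lens and the two slides lying on the counter where they are, and let go of everything when done.

Things in the scene. Friction and masses are not known exactly. Their poses are not given: they have to be found in the camera images.
- house: Green metal lamp house fixed to the counter, 170 mm deep (its x), 320 mm wide (its y), 120 mm high. Origin at the centre of its underside; x points to its back (the tray slides home along +x), y to its left, z up. The tray bay is on its left (y = +80 mm), the flue rises from its right half.
- flue: Dark steel tube fixed to the top of the lamp house, leaning 40 degrees from vertical towards its front right corner (between the house's -x and -y). Outside diameter 68 mm, wall 4 mm, bore 60 mm and at least 50 mm deep. Origin at the centre of the open rim, z outward along the tube's axis, y level. The rim centre stands 183 mm above the counter.
- cap: Loose dented copper cap, round about z. Origin: centre of the flange underside (the seating face). Below: solid tapered plug 30 mm long, 54 mm diameter at the flange, 38 mm at the foot. Above: flange 80 mm diameter, 3 mm thick at the edge, 8 mm near the middle, and a round grip post 24 mm diameter, its top 42 mm above the origin. Starts upright on its plug, origin 30 mm above the counter.
- lamp_tray (a joint): How far the lamp tray is pulled out of the house, in m: 0 is fully home (front panel against the house front), 0.11 all the way out. It slides stiffly and stays where left. Front panel grey, 112 mm wide, from 7 to 101 mm above the counter; a lamp stands on the tray behind it.
- tray_knob (a point): Centre of the front end face of the tray's ribbed brown bakelite knob, 42 mm diameter, standing 38 mm out from the front panel, 56 mm above the counter. It moves with the tray; with the tray home it is 133 mm in front of the house's origin (house x = -133 mm, y = +80 mm). Pushing it along the house's +x closes the tray.
- lens: Loose frosted glass condenser lens lying in a brass ring, 72 mm diameter, 21 mm high, origin at the centre of its underside. To be left alone.
- slide_a: Loose oak-framed glass slide lying flat, 90 x 90 x 10 mm, dark grey-blue pane, origin at the centre of its underside. To be left alone.
- slide_b: The other loose slide, alike but with a brown pane. To be left alone.
Mind the look-alikes: they are no part of the job. Of the things that look like the cap, the smallest one is meant.

How it is judged:
By the outcome, as a careful person would: the job done as asked, in the order asked, and still so for the second after the job is handed in, with the robot touching nothing.
It also fails if it takes over 64 s, if anything falls off the work surface, if the arm or the gripper's body presses on something with over 40 N, if the wrist force passes 120 N, or if a joint passes its speed limit or range.

## Working session

There is one attempt and no reset: what is moved stays moved. The work goes in short steps, Python scripts to look and compute and a tool call to move; the robot and the scene stay as the last step left them, time stands still between calls to the robot, and variables do not carry over. Pictures are saved under pics/ and viewed, at most 11 in all, crops included, and the job is handed in when it is done.

Besides the shell and the picture viewer there is one more tool, called in YAML: its name, and indented under it one key for each argument. arm_command: Moves the arm, as the interface text tells. Shifts and turns lie within -1 to 1; 1 stands for 2.5 cm of shift or 6 degrees of turn. Its arguments: {"type":"object","properties":{"deltas":{"type":"array","items":{"type":"object","properties":{"x":{"type":"number","minimum":-1,"maximum":1},"y":{"type":"number","minimum":-1,"maximum":1},"z":{"type":"number","minimum":-1,"maximum":1},"wx":{"type":"number","minimum":-1,"maximum":1},"wy":{"type":"number","minimum":-1,"maximum":1},"wz":{"type":"number","minimum":-1,"maximum":1}}}},"grip":{"type":"number"}},"required":["deltas"]}

```bash
ls; mkdir -p pics
cat > h.py <<'E'
import numpy as np,cv2
from scipy.spatial.transform import Rotation as R
from workcell import arm,cams,order
def cam(n):
    s=arm.state(); c=cams.camera(n)
    h=c['pixels'].shape[0]; c['f']=h/2/np.tan(np.radians(c['vfov'])/2)
    if n=='wrist':
        T=np.eye(4);T[:3,:3]=R.from_rotvec(s['eef_rot']).as_matrix();T[:3,3]=s['tcp_pos']
        c['T']=T@np.array(c['tool_from_camera'])
    return c
E
python3 - <<'E'
from h import *
for n in ['scene','top','wrist']:
    c=cam(n); cv2.imwrite(f'pics/{n}0.png',c['pixels']); np.savez(f'{n}0.npz',**{k:v for k,v in c.items()})
    print(n,{k:v for k,v in c.items() if k not in('pixels','depth')})
print(arm.state(), arm.tcp_to_grasp)
E
```

```text
pics
scene {'vfov': 42.65306280562036, 'cx': 332.9666852246397, 'cy': 195.55968124042334, 'xyz': array([1162.34849139, -716.48630896, 1060.0326467 ]), 'attitude': array([0.7477898 , 0.26186679, 0.68537149]), 'f': np.float64(512.2724415647249)}
top {'vfov': 45.01267047665662, 'cx': 323.9356930903319, 'cy': 196.1739793993327, 'xyz': array([ 446.38901106,   18.99624786, 1739.97716643]), 'attitude': array([ 0.06266058, -0.0579436 , -1.59642156]), 'f': np.float64(482.6917478867983)}
wrist {'vfov': 59.92600319778999, 'cx': 317.90416472500846, 'cy': 199.7773495013909, 'tool_from_camera': array([[ 9.26331634e-04,  9.50301228e-01,  3.11330560e-01,
         7.94899724e+01],
       [ 9.99999388e-01, -1.06840881e-03,  2.85802782e-04,
        -5.24579799e-01],
       [ 6.04227049e-04,  3.11330105e-01, -9.50301637e-01,
        -1.42794893e+02],
       [ 0.00000000e+00,  0.00000000e+00,  0.00000000e+00,
         1.00000000e+00]]), 'f': np.float64(346.9273351581576), 'T': array([[ 2.20923529e-01,  9.26710605e-01,  3.03974093e-01,
         1.92900899e+02],
       [-9.75287350e-01,  2.10786321e-01,  6
[... 245 characters left out ...]
-1.47681808e+00,  4.85691950e-02,  9.79518988e-02,  1.62199980e+00,
       -2.99874873e-05,  1.44299009e+00]), 'qvel': array([ 5.49460692e-05, -2.43122344e-03,  5.26219664e-03, -5.03058227e-04,
       -6.72184277e-04, -1.14724118e-03]), 'joint_torque': array([ 1.32370453e-03, -3.39258099e+01,  3.20424879e+01,  1.53114740e-02,
       -6.99864290e-05,  6.48407301e-07]), 'tcp_pos': array([ 115.41467464, -511.66723925,  230.38908952]), 'eef_rot': array([-3.12048638e+00, -3.47463199e-01, -1.27458100e-06]), 'contact_force': array([-1.0003532 ,  0.89494466, -0.06938351]), 'torque': array([-0.01827163,  0.02218881,  0.03919102]), 'finger_force': 0.0, 'opening': 1.0034613081486998} 18.700000000000003
```

View pics/scene0.png

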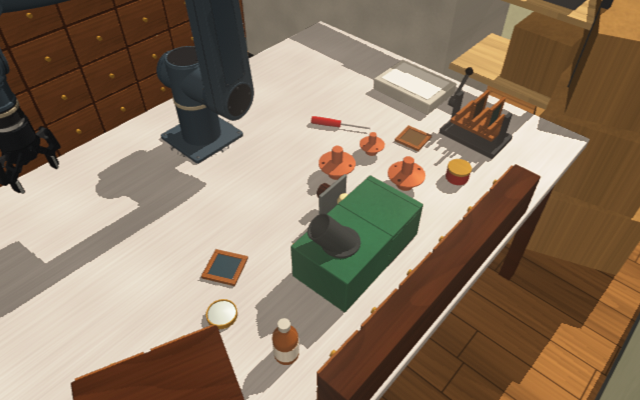

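View pics/top0.png

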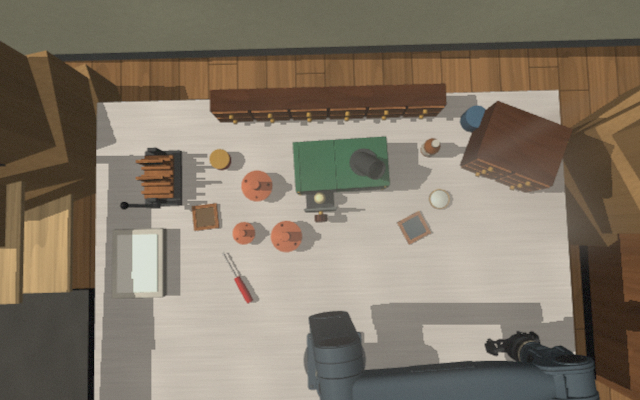

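The overhead picture shows three copper cap-like things: A at (257,186), B at (286,236) and C at (244,233). In the scene view, C is at (372,143). C looks smallest, so it fits the description; I'll confirm that in one enlarged crop and measure.

```bash
cat >> h.py <<'E'
def pose(c):
    if 'T' in c: return c['T'][:3,:3],c['T'][:3,3]
    return R.from_rotvec(c['attitude']).as_matrix(),np.array(c['xyz'])
def cloud(c):
    Rm,p=pose(c); d=c['depth'].astype(float); v,u=np.indices(d.shape)
    P=np.stack([(u-c['cx'])/c['f']*d,-(v-c['cy'])/c['f']*d,-d],-1)
    P=P@Rm.T+p; P[d==0]=np.nan; return P
def ray(c,u,v):
    Rm,p=pose(c); r=Rm@np.array([(u-c['cx'])/c['f'],-(v-c['cy'])/c['f'],-1]); return p,r/np.linalg.norm(r)
def plane(c,u,v,z):
    p,r=ray(c,u,v); return p+r*(z-p[2])/r[2]
def tri(a,b):
    (p,r),(q,s)=a,b; k=np.linalg.lstsq(np.stack([r,-s],1),q-p,rcond=None)[0]
    A=p+k[0]*r;B=q+k[1]*s; return (A+B)/2,np.linalg.norm(A-B)
def load(n): return dict(np.load(n+'.npz'))
E
python3 - <<'E'
from h import *
print(dir(arm))
for n in ['scene0','top0']:
    c=load(n); 
    for k in('cx','cy','f'): c[k]=float(c[k])
    hsv=cv2.cvtColor(c['pixels'],cv2.COLOR_BGR2HSV); P=cloud(c)
    m=cv2.inRange(hsv,(3,120,110),(14,255,255))
    k,l,st,ce=cv2.connectedComponentsWithStats(m)
    for i in range(1,k):
        if st[i,4]>150:
            q=P[l==i]; print(n,st[i],ce[i].round(1),np.nanmedian(q,0).round(),np.nanmax(q,0).round(),np.nanmin(q,0).round())
    g=cv2.inRange(hsv,(45,80,30),(85,255,255)); q=P[(g>0)]; q=q[np.abs(q[:,2]-120)<8]
    print('house top',len(q),np.median(q,0), cv2.minAreaRect(q[:,:2].astype(np.float32)))
a=load('top0')['pixels'][120:265,225:400]; cv2.imwrite('pics/crop1.png',cv2.resize(a,None,fx=4,fy=4,interpolation=cv2.INTER_CUBIC)[:,:800])
E
```

```text
['Unreachable', '__class__', '__delattr__', '__dict__', '__dir__', '__doc__', '__eq__', '__format__', '__ge__', '__getattribute__', '__getstate__', '__gt__', '__hash__', '__init__', '__init_subclass__', '__le__', '__lt__', '__module__', '__ne__', '__new__', '__reduce__', '__reduce_ex__', '__repr__', '__setattr__', '__sizeof__', '__str__', '__subclasshook__', '__weakref__', 'state', 'tcp_to_grasp']
scene0 [456  86  80  36 584] [497.  102.6] [ 421. 1957. -739.] [ 708. 2063.  157.] [ 112.  545. -770.]
scene0 [395 126  36  25 282] [412.9 138. ] [520. 444.   9.] [567. 499.  16.] [472. 398.  -2.]
scene0 [360 132  25  24 364] [371.6 143.9] [462. 298.  36.] [494. 367.  78.] [417. 267.  -1.]
scene0 [319 146  37  33 793] [336.6 162.6] [451. 144.  50.] [525. 249. 106.] [386.  84.  -1.]
scene0 [388 157  37  34 830] [406.2 173.6] [630. 245.  49.] [675. 313. 103.] [567. 200.  -1.]
scene0 [ 576  247   64  109 1759] [615.5 304.4] [1300.  918. -751.] [1379. 1325. -735.] [1224.  703. -766.]
scene0 [202 249  46  36 499] [224.9 267. ] [ 465. -300.   10.] [ 517. -240.   16.] [ 401. -354.    1.]
scene0 [2
[... 561 characters left out ...]
)
top0 [136 170  37  10 239] [155.1 174.4] [664. 600.  85.] [683. 651. 163.] [641. 552.  53.]
top0 [242 171  29  30 568] [254.9 185.3] [620. 264.  50.] [673. 311. 107.] [569. 211.  38.]
top0 [142 181  31  17 411] [157.1 189.5] [614. 602.  65.] [642. 649. 102.] [586. 551.  49.]
top0 [193 204  25  26 200] [205.2 216.4] [519. 450.  10.] [562. 496.  22.] [473. 408.  -2.]
top0 [271 221  30  30 556] [284.  235.6] [444. 165.  50.] [493. 211. 106.] [391. 111.  36.]
top0 [233 223  21  21 293] [242.2 232.8] [455. 312.  37.] [490. 348.  80.] [419. 276.  25.]
house top 48 [743.24964851 -63.63441716 120.19181071] ((724.6520385742188, -64.953125), (74.0468978881836, 214.6892547607422), 3.1703426837921143)
```

View pics/crop1.png

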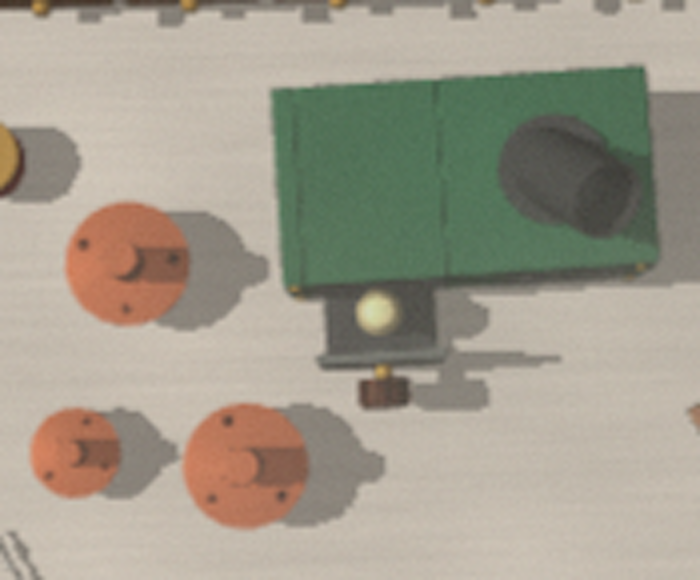

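C's flange scales to about 80 mm, while A and B are about 108 mm, so the cap meant is C, at top (244,233) and roughly world (455,312). In the crop, the tray is pulled out with its knob at crop (383,390). The flue's rim is at crop (608,195). Next I'll move to a closer view.

arm_command:
  deltas:
    - {"x": 0.7, "y": -0.9, "z": -0.3}
    - {"x": 0.7, "y": -0.9, "z": -0.3}
    - {"x": 0.7, "y": -0.9, "z": -0.3}
    - {"x": 0.7, "y": -0.9, "z": -0.3}
    - {"x": 0.7, "y": -0.9, "z": -0.3}
    - {"x": 0.7, "y": -0.9, "z": -0.3}
    - {"x": 0.7, "y": -0.9, "z": -0.3}
    - {"x": 0.7, "y": -0.9, "z": -0.3}

```text
validation failed for argument at $.de...
```

arm_command:
  deltas:
    - {"x": 0.8, "y": -0.9, "z": -0.2}
    - {"x": 0.8, "y": -0.9, "z": -0.2}
    - {"x": 0.8, "y": -0.9, "z": -0.2}
    - {"x": 0.8, "y": -0.9, "z": -0.2}
    - {"x": 0.8, "y": -0.9, "z": -0.2}
    - {"x": 0.8, "y": -0.9, "z": -0.2}
    - {"x": 0.8, "y": -0.9, "z": -0.2}
    - {"x": 0.8, "y": -0.9, "z": -0.2}

```text
validation failed for argument at $.de...
```

arm_command:
  deltas:
    - {"x": 0.8, "y": -0.9}
    - {"x": 0.8, "y": -0.9}
    - {"x": 0.8, "y": -0.9}
    - {"x": 0.8, "y": -0.9}
    - {"wz": 0.9}
    - {"wz": 0.9}
    - {"wy": 1}
    - {"wy": 1}
  grip: 1

```text
validation failed for argument at $.de...
```

arm_command:
  deltas:
    - {"wy": 1}
    - {"wy": 1}
    - {}
    - {}

```text
validation failed for argument at $.de...
```

Run:
```python
from h import *
c=cam('wrist'); cv2.imwrite('pics/w1.png',c['pixels']); np.savez('w1.npz',**c)
s=arm.state();print(s['tcp_pos'],s['joint_pos'],s['contact_force'])
```

```text
[ 115.44324505 -511.7613899   230.55943483] [-1.47679181e+00  4.84845318e-02  9.82037669e-02  1.62199414e+00
 -1.11462246e-05  1.44299256e+00] [0.86332274 0.48883037 0.22087831]
```

View pics/w1.png

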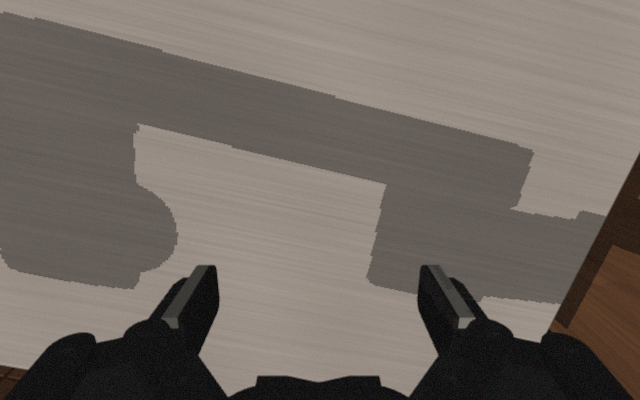

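The picture only shows empty counter, because the moves were refused and the arm is still at the start. I'll give every key in each row and retry.

arm_command:
  deltas:
    - {"x": 0.7, "y": -0.9, "z": -0.3, "wx": 0, "wy": 0, "wz": 0}
    - {"x": 0.7, "y": -0.9, "z": -0.3, "wx": 0, "wy": 0, "wz": 0}
    - {"x": 0.7, "y": -0.9, "z": -0.3, "wx": 0, "wy": 0, "wz": 0}
    - {"x": 0.7, "y": -0.9, "z": -0.3, "wx": 0, "wy": 0, "wz": 0}
    - {"x": 0.7, "y": -0.9, "z": -0.3, "wx": 0, "wy": 0, "wz": 0}
    - {"x": 0.7, "y": -0.9, "z": -0.3, "wx": 0, "wy": 0, "wz": 0}
    - {"x": 0.7, "y": -0.9, "z": -0.3, "wx": 0, "wy": 0, "wz": 0}
    - {"x": 0.7, "y": -0.9, "z": -0.3, "wx": 0, "wy": 0, "wz": 0}

```text
t: 0.87
tcp_pos: [212.7, -304.3, 291.5]
eef_rot: [-3.122, -0.347, -0.0]
contact_force: [1.2, -0.5, 0.7]
opening: 0.999
finger_force: 0.0
```

arm_command:
  deltas:
    - {"x": 0.8, "y": -0.9, "z": -0.1, "wx": 0, "wy": 0, "wz": 0}
    - {"x": 0.8, "y": -0.9, "z": -0.1, "wx": 0, "wy": 0, "wz": 0}
    - {"x": 0.8, "y": -0.9, "z": -0.1, "wx": 0, "wy": 0, "wz": 0}
    - {"x": 0.8, "y": -0.9, "z": -0.1, "wx": 0, "wy": 0, "wz": 0}
    - {"x": 0.8, "y": -0.9, "z": -0.1, "wx": 0, "wy": 0, "wz": 0}
    - {"x": 0.8, "y": -0.9, "z": -0.1, "wx": 0, "wy": 0, "wz": 0}
    - {"x": 0.8, "y": -0.9, "z": -0.1, "wx": 0, "wy": 0, "wz": 0}
    - {"x": 0.8, "y": -0.9, "z": -0.1, "wx": 0, "wy": 0, "wz": 0}
  grip: 1

```text
t: 1.53
tcp_pos: [329.3, -93.5, 311.4]
eef_rot: [3.122, 0.347, 0.001]
contact_force: [1.0, -0.7, -0.6]
opening: -0.001
finger_force: 0.0
```

arm_command:
  deltas:
    - {"x": 0.8, "y": -0.9, "z": -0.1, "wx": 0, "wy": 0, "wz": 0.5}
    - {"x": 0.8, "y": -0.9, "z": -0.1, "wx": 0, "wy": 0, "wz": 0.5}
    - {"x": 0.8, "y": -0.9, "z": -0.1, "wx": 0, "wy": 0, "wz": 0.5}
    - {"x": 0.8, "y": -0.9, "z": -0.1, "wx": 0, "wy": 0.5, "wz": 0.3}
    - {"x": 0.6, "y": -0.7, "z": 0, "wx": 0, "wy": 1, "wz": 0}
    - {"x": 0.5, "y": -0.5, "z": 0, "wx": 0, "wy": 1, "wz": 0}
    - {"x": 0, "y": 0, "z": 0, "wx": 0, "wy": 1, "wz": 0}
    - {"x": 0, "y": 0, "z": 0, "wx": 0, "wy": 0.5, "wz": 0}

```text
t: 2.2
tcp_pos: [420.6, 37.5, 324.0]
eef_rot: [-3.063, -0.055, -0.657]
contact_force: [-0.1, 0.6, 0.5]
opening: -0.001
finger_force: 0.0
```

Run:
```python
from h import *
c=cam('wrist'); cv2.imwrite('pics/w2.png',c['pixels']); np.savez('w2.npz',**c)
s=arm.state();print(s['tcp_pos'],s['joint_pos'],s['contact_force'],s['t'])
print(R.from_rotvec(s['eef_rot']).as_matrix())
```

```text
[419.04262727  37.23989639 323.15109516] [-0.11977948 -0.64471121 -0.3241157   1.47411807  0.06393777  3.00050891] [-0.79811973  0.88340799 -0.78467297] 2.25
[[ 9.11782045e-01  3.50189919e-02  4.09178656e-01]
 [ 3.16034704e-02 -9.99386291e-01  1.51083724e-02]
 [ 4.09456619e-01 -8.44077186e-04 -9.12329197e-01]]
```

View pics/w2.png

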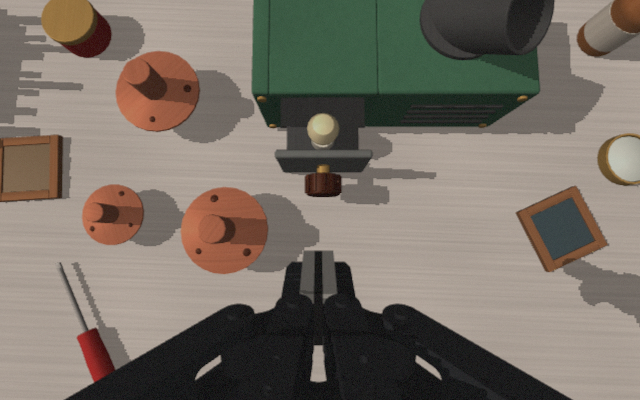

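The wrist view shows the knob at (323,184), cap C at (113,213), the tray's front panel at (323,160) and the flue rim near (518,20), partly cut off. Next I'll measure the house, the tray and the cap.

```bash
cat >> h.py <<'E'
def ld(n):
    c=load(n)
    for k in('cx','cy','f'): c[k]=float(c[k])
    return c
def comp(c,lo,hi,u,v):
    m=cv2.inRange(cv2.cvtColor(c['pixels'],cv2.COLOR_BGR2HSV),lo,hi); k,l,st,ce=cv2.connectedComponentsWithStats(m)
    d=[np.min(np.hypot(*(np.argwhere(l==i)-[v,u]).T)) if st[i,4]>15 else 1e9 for i in range(1,k)]
    return l==1+int(np.argmin(d))
E
python3 - <<'E'
from h import *
w=ld('w2');t=ld('top0');P=cloud(w);PT=cloud(t)
k=comp(w,(0,90,20),(12,255,120),315,184); q=P[k]
print('knob px',np.argwhere(k).min(0),np.argwhere(k).max(0),'min',np.nanmin(q,0),'max',np.nanmax(q,0), np.nanpercentile(q,[2,50,98],axis=0).round(1).tolist())
kt=comp(t,(0,90,20),(12,255,120),320,218); q=PT[kt]; print('top knob',np.argwhere(kt).min(0),np.argwhere(kt).max(0),np.nanpercentile(q,[2,50,98],axis=0).round(1).tolist())
# house top in w2
for c,Pc in((w,P),(t,PT),(ld('scene0'),cloud(ld('scene0')))):
    g=cv2.inRange(cv2.cvtColor(c['pixels'],cv2.COLOR_BGR2HSV),(40,60,20),(90,255,255))>0
    q=Pc[g]; q=q[np.abs(q[:,2]-120)<12]; print('house z',np.median(q[:,2]),cv2.minAreaRect(q[:,:2].astype(np.float32)))
# cap C: flange and post heights
for c,Pc,u,v in((w,P,113,218),(t,PT,242,233)):
    m=comp(c,(2,110,80),(16,255,255),u,v); q=Pc[m]; z=q[:,2]
    print('cap px',np.argwhere(m).mean(0),'ztop',np.nanpercentile(z,[50,90,99]))
    f=q[(z>22)&(z<46)]; print(' flange circle',cv2.minEnclosingCircle(f[:,:2].astype(np.float32)))
    f=q[z>56]; print(' post',f.mean(0) if len(f) else None,len(f))
E
```

```text
knob px [172 305] [196 340] min [4.85871774e+02 1.33794700e+01 1.06519891e-01] max [526.5683367   57.72830941  80.68106057] [[486.3, 14.0, 56.5], [497.7, 35.5, 75.3], [510.2, 55.6, 79.7]]
top knob [284 243] [300 251] [[220.0, 288.1, 6.5], [246.6, 302.4, 17.5], [274.1, 314.9, 23.3]]
house z 120.10244162912613 ((649.8099975585938, -39.0257568359375), (112.14246368408203, 317.3174743652344), 2.1143980026245117)
house z 119.68268915152169 ((673.5097045898438, 194.26893615722656), (165.80909729003906, 777.59521484375), 1.914698839187622)
house z 119.50895465466823 ((680.240966796875, -40.87823486328125), (170.69834899902344, 321.74176025390625), 2.0827181339263916)
cap px [214.43881528 112.74045207] ztop [35.9307991  71.21363999 73.3827002 ]
 flange circle ((454.1340637207031, 309.1968688964844), 39.65673065185547)
 post [454.40177977 309.08360923  71.88063097] 311
cap px [232.72144847 243.23119777] ztop [36.59697624 68.61527159 76.3976674 ]
 flange circle ((455.2879333496094, 310.1135559082031), 38.16901779174805)
 post [454.58513175 310.43569427  71.55498883] 42
```

arm_command:
  deltas:
    - {"x": -0.3, "y": 0, "z": 0.9, "wx": 0, "wy": 0, "wz": 0}
    - {"x": -0.3, "y": 0, "z": 0.9, "wx": 0, "wy": 0, "wz": 0}
    - {"x": -0.3, "y": 0, "z": 0.9, "wx": 0, "wy": 0, "wz": 0}
    - {"x": -0.3, "y": 0, "z": 0.9, "wx": 0, "wy": 0, "wz": 0}
    - {"x": -0.3, "y": 0, "z": 0.9, "wx": 0, "wy": 0, "wz": 0}
    - {"x": -0.3, "y": 0, "z": 0.9, "wx": 0, "wy": 0, "wz": 0}
    - {"x": -0.3, "y": 0, "z": 0.9, "wx": 0, "wy": 0, "wz": 0}
    - {"x": -0.3, "y": 0, "z": 0.9, "wx": 0, "wy": 0, "wz": 0}

```text
t: 2.92
tcp_pos: [439.8, 36.8, 133.9]
eef_rot: [-3.066, -0.05, -0.649]
contact_force: [0.5, -1.1, 0.0]
opening: 0.001
finger_force: 0.0
```

arm_command:
  deltas:
    - {"x": -0.3, "y": 0, "z": 0.9, "wx": 0, "wy": 0, "wz": 0}
    - {"x": -0.3, "y": 0, "z": 0.9, "wx": 0, "wy": 0, "wz": 0}
    - {"x": -0.3, "y": 0, "z": 0.9, "wx": 0, "wy": 0, "wz": 0}
    - {"x": 0, "y": 0, "z": 0.2, "wx": 0, "wy": 0, "wz": 0}
    - {"x": 0, "y": 0, "z": 0, "wx": 0, "wy": 0, "wz": 0}

```text
t: 3.33
tcp_pos: [446.9, 37.5, 56.9]
eef_rot: [-3.066, -0.05, -0.642]
contact_force: [0.0, -0.2, -0.2]
opening: -0.004
finger_force: 0.0
```

arm_command:
  deltas:
    - {"x": 0.4, "y": 0.1, "z": 0.35, "wx": 0, "wy": 0, "wz": 0}
    - {"x": 0.45, "y": 0, "z": 0.2, "wx": 0, "wy": 0, "wz": 0}
    - {"x": 0.45, "y": 0, "z": 0.2, "wx": 0, "wy": 0, "wz": 0}
    - {"x": 0.3, "y": 0, "z": 0.13, "wx": 0, "wy": 0, "wz": 0}

```text
t: 3.67
tcp_pos: [495.8, 36.1, 57.9]
eef_rot: [-3.065, -0.05, -0.653]
contact_force: [-3.1, 0.3, 0.3]
opening: -0.0
finger_force: 1.3
```

arm_command:
  deltas:
    - {"x": 0.3, "y": 0, "z": 0.13, "wx": 0, "wy": 0, "wz": 0}
    - {"x": 0.3, "y": 0, "z": 0.13, "wx": 0, "wy": 0, "wz": 0}

```text
t: 3.83
tcp_pos: [511.7, 36.7, 57.9]
eef_rot: [-3.065, -0.05, -0.652]
contact_force: [-3.3, -1.2, 1.3]
opening: -0.001
finger_force: 1.2
```

arm_command:
  deltas:
    - {"x": 0.3, "y": 0, "z": 0.13, "wx": 0, "wy": 0, "wz": 0}
    - {"x": 0.3, "y": 0, "z": 0.13, "wx": 0, "wy": 0, "wz": 0}
    - {"x": 0, "y": 0, "z": 0, "wx": 0, "wy": 0, "wz": 0}

```text
t: 4.08
tcp_pos: [529.6, 37.2, 59.0]
eef_rot: [-3.064, -0.051, -0.657]
contact_force: [-0.0, 0.3, 0.4]
opening: -0.005
finger_force: 0.0
```

Run:
```python
from h import *
s=arm.state();print(s['tcp_pos'],s['contact_force'])
c=cam('top');cv2.imwrite('pics/t3.png',cv2.resize(c['pixels'][120:265,225:400],None,fx=4,fy=4,interpolation=2)); np.savez('t3.npz',**c)
```

```text
[529.59531081  37.22150585  59.01579825] [-0.04200143  0.2686347   0.36264015]
```

arm_command:
  deltas:
    - {"x": 0.14, "y": 0, "z": 0.08, "wx": 0, "wy": 0, "wz": 0}

```text
t: 4.22
tcp_pos: [531.6, 37.5, 57.5]
eef_rot: [-3.065, -0.051, -0.653]
contact_force: [-1.8, -0.3, 1.0]
opening: 0.001
finger_force: 1.0
```

arm_command:
  deltas:
    - {"x": 0.14, "y": 0, "z": 0.08, "wx": 0, "wy": 0, "wz": 0}

```text
t: 4.3
tcp_pos: [535.5, 37.7, 56.6]
eef_rot: [-3.065, -0.051, -0.653]
contact_force: [-2.0, 0.2, 3.6]
opening: 0.001
finger_force: 2.0
```

arm_command:
  deltas:
    - {"x": 0.1, "y": 0, "z": 0.05, "wx": 0, "wy": 0, "wz": 0}
    - {"x": 0, "y": 0, "z": 0, "wx": 0, "wy": 0, "wz": 0}

```text
t: 4.47
tcp_pos: [535.7, 37.7, 54.8]
eef_rot: [-3.067, -0.05, -0.643]
contact_force: [-10.4, -0.2, 7.3]
opening: -0.002
finger_force: 5.4
```

arm_command:
  deltas:
    - {"x": 0.14, "y": 0, "z": 0.06, "wx": 0, "wy": 0, "wz": 0}
    - {"x": 0.14, "y": 0, "z": 0.06, "wx": 0, "wy": 0, "wz": 0}
    - {"x": 0, "y": 0, "z": 0, "wx": 0, "wy": 0, "wz": 0}

```text
t: 4.72
tcp_pos: [536.0, 38.0, 50.8]
eef_rot: [-3.073, -0.049, -0.619]
contact_force: [-33.5, -1.9, 20.1]
opening: 0.001
finger_force: 16.6
```

Run:
```python
from h import *
s=arm.state();print(s['tcp_pos'],s['contact_force'])
c=cam('scene');P=cloud(c);k=c['pixels'][150:240,270:400];cv2.imwrite('pics/s3.png',cv2.resize(k,None,fx=6,fy=6,interpolation=2)); np.savez('s3.npz',**c)
```

```text
[536.04016441  37.97726854  50.82079975] [-33.54472156  -1.86114647  20.06658513]
```

View pics/s3.png

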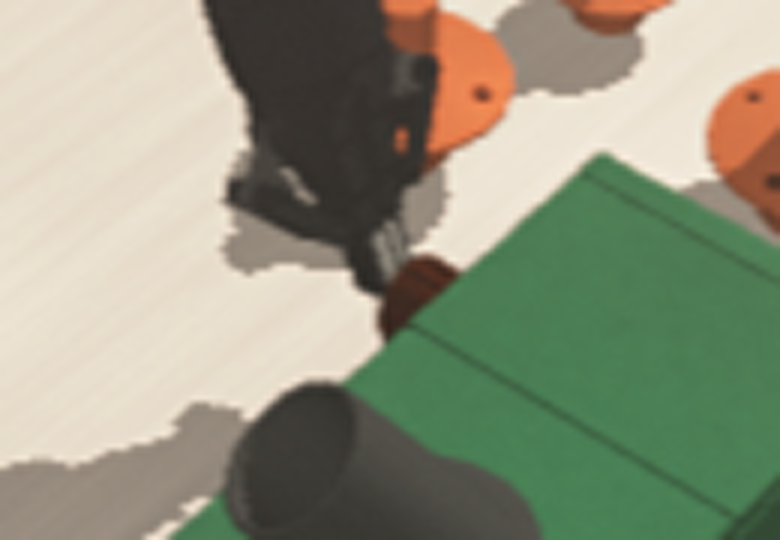

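The crop shows the knob at (425,295) against the house front, no panel gap, and the push blocked at 33 N, so the tray is home. The flue rim is at crop (295,455). I'll back off and rise.

arm_command:
  deltas:
    - {"x": -0.9, "y": 0, "z": -0.4, "wx": 0, "wy": 0, "wz": 0}
    - {"x": -0.9, "y": 0, "z": -0.4, "wx": 0, "wy": 0, "wz": 0}
    - {"x": -0.9, "y": 0, "z": -0.4, "wx": 0, "wy": 0, "wz": 0}
    - {"x": -0.4, "y": 0, "z": -1, "wx": 0, "wy": 0, "wz": 0}
    - {"x": 0.4, "y": 0, "z": -1, "wx": 0, "wy": 0, "wz": 0}
    - {"x": 0.4, "y": 0, "z": -1, "wx": 0, "wy": 0, "wz": 0}
    - {"x": 0.4, "y": 0, "z": -1, "wx": 0, "wy": 0, "wz": 0}
    - {"x": 0.4, "y": 0, "z": -1, "wx": 0, "wy": 0, "wz": 0}

```text
t: 5.43
tcp_pos: [448.2, 34.8, 183.7]
eef_rot: [-3.065, -0.051, -0.654]
contact_force: [2.6, 0.5, -0.3]
opening: -0.002
finger_force: 0.0
```

arm_command:
  deltas:
    - {"x": 0.4, "y": 0, "z": -1, "wx": 0, "wy": 0, "wz": 0}
    - {"x": 0.4, "y": 0, "z": -1, "wx": 0, "wy": 0, "wz": 0}
    - {"x": 0.4, "y": 0, "z": -1, "wx": 0, "wy": 0, "wz": 0}
    - {"x": 0.4, "y": 0, "z": -1, "wx": 0, "wy": 0, "wz": 0}
    - {"x": 0.4, "y": 0, "z": -1, "wx": 0, "wy": 0, "wz": 0}

```text
t: 5.85
tcp_pos: [443.1, 34.5, 318.4]
eef_rot: [-3.065, -0.051, -0.654]
contact_force: [1.2, 0.0, -0.1]
opening: 0.002
finger_force: 0.0
```

```bash
cat >> h.py <<'E'
def flueR(az): # tool aligned against an axis leaning 40 deg from vertical to azimuth az+180
    a=np.radians(az); z=np.array([np.sin(np.radians(40))*np.cos(a),np.sin(np.radians(40))*np.sin(a),-np.cos(np.radians(40))])
    y=np.cross(z,[np.cos(a),np.sin(a),0]); y/=np.linalg.norm(y); return np.stack([np.cross(y,z),y,z],1)
def to(p=None,M=None):
    s=arm.state(); C=R.from_rotvec(s['eef_rot']).as_matrix()
    if p is not None: d=np.array(p)-s['tcp_pos']; print('shift units now',(C.T@d/25).round(2), 'after turn',((M.T@d/25).round(2) if M is not None else ''))
    if M is not None: print('turn units',(np.degrees(R.from_matrix(C.T@M).as_rotvec())/6).round(2))
E
python3 - <<'E'
from h import *
c=ld('s3'); rim=plane(c,319.2,226.2,183);print('rim',rim)
P=cloud(c)
hsv=cv2.cvtColor(c['pixels'],cv2.COLOR_BGR2HSV)
M=flueR(47.1); print(M)
s=arm.state();print(s['tcp_pos'],s['joint_pos'],s['t'])
to(rim-150*M[:,2],M)
E
```

```text
rim [ 649.7797333  -151.49019833  183.        ]
[[ 0.52146244  0.7325429   0.43755894]
 [ 0.56116042 -0.68072087  0.4708695 ]
 [ 0.64278761  0.         -0.76604444]]
[443.08468895  34.48472034 318.40607403] [-0.11825201 -0.58667635 -0.30306356  1.43820199  0.06225879  3.00330165] 5.85
shift units now [ 4.5  10.45  2.91] after turn [-3.34 11.12 -1.74]
turn units [ 4.    2.51 -6.41]
```

arm_command:
  deltas:
    - {"x": 0, "y": 0.2, "z": -0.3, "wx": 0.5, "wy": 0.31, "wz": -0.8}
    - {"x": 0, "y": 0.2, "z": -0.3, "wx": 0.5, "wy": 0.31, "wz": -0.8}
    - {"x": 0, "y": 0.2, "z": -0.3, "wx": 0.5, "wy": 0.31, "wz": -0.8}
    - {"x": 0, "y": 0.2, "z": -0.3, "wx": 0.5, "wy": 0.31, "wz": -0.8}
    - {"x": 0, "y": 0.2, "z": 0, "wx": 0.5, "wy": 0.31, "wz": -0.8}
    - {"x": 0, "y": 0.2, "z": 0, "wx": 0.5, "wy": 0.31, "wz": -0.8}
    - {"x": 0, "y": 0.2, "z": 0, "wx": 0.5, "wy": 0.31, "wz": -0.8}
    - {"x": 0, "y": 0.2, "z": 0, "wx": 0.5, "wy": 0.31, "wz": -0.8}

```text
t: 6.52
tcp_pos: [444.5, -5.6, 343.5]
eef_rot: [-2.494, -1.091, -0.907]
contact_force: [0.5, -0.3, 0.2]
opening: -0.001
finger_force: 0.0
```

Run:
```python
from h import *
M=flueR(47.1)
s=arm.state();print(s['tcp_pos'],s['joint_pos'],s['t'])
to(np.array([650,-151,183])-150*M[:,2],M)
```

```text
[444.50537567  -5.64709853 343.47406519] [-0.66104421 -0.4286479  -0.23036197  1.69570122  0.69346978  1.68199185] 6.5167
shift units now [-3.13  9.97 -0.22] after turn [-3.1   9.98 -0.22]
turn units [0.   0.01 0.03]
```

arm_command:
  deltas:
    - {"x": -0.3, "y": 1, "z": 0, "wx": 0, "wy": 0, "wz": 0}
    - {"x": -0.3, "y": 1, "z": 0, "wx": 0, "wy": 0, "wz": 0}
    - {"x": -0.3, "y": 1, "z": 0, "wx": 0, "wy": 0, "wz": 0}
    - {"x": -0.3, "y": 1, "z": 0, "wx": 0, "wy": 0, "wz": 0}
    - {"x": -0.3, "y": 1, "z": 0, "wx": 0, "wy": 0, "wz": 0}
    - {"x": -0.3, "y": 1, "z": 0, "wx": 0, "wy": 0, "wz": 0}
    - {"x": -0.3, "y": 1, "z": 0, "wx": 0, "wy": 0, "wz": 0}
    - {"x": -0.3, "y": 1, "z": 0, "wx": 0, "wy": 0, "wz": 0}

```text
t: 7.18
tcp_pos: [560.1, -176.2, 303.3]
eef_rot: [-2.497, -1.086, -0.902]
contact_force: [-0.1, 0.9, -0.4]
opening: 0.0
finger_force: 0.0
```

arm_command:
  deltas:
    - {"x": -0.3, "y": 1, "z": 0, "wx": 0, "wy": 0, "wz": 0}
    - {"x": -0.3, "y": 1, "z": 0, "wx": 0, "wy": 0, "wz": 0}
    - {"x": 0, "y": 0, "z": 0, "wx": 0, "wy": 0, "wz": 0}

```text
t: 7.43
tcp_pos: [589.5, -220.9, 289.5]
eef_rot: [-2.497, -1.082, -0.899]
contact_force: [-0.3, 0.7, -0.7]
opening: -0.001
finger_force: 0.0
```

Run:
```python
from h import *
s=arm.state();print(s['tcp_pos'],s['joint_pos'],s['t'])
c=cam('wrist'); cv2.imwrite('pics/w4.png',c['pixels']); np.savez('w4.npz',**c)
```

```text
[ 589.46302995 -220.89682631  289.54824467] [-0.79837421  0.21410445  0.25303389  1.65331219  0.69176446  1.50968991] 7.4333
```

View pics/w4.png

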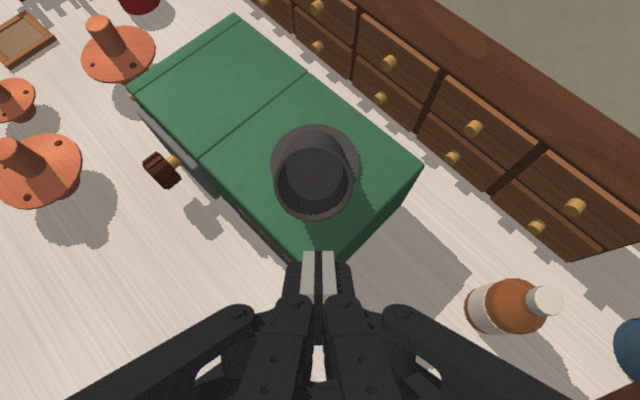

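The view looks down the bore: the rim is a near-circle centred at about (314,180), radius about 39 px, and the tray panel is flush. I'll fit the rim plane and circle.

```bash
cat > rim.py <<'E'
from h import *
ax=-flueR(47.1)[:,2]
def fit(n,verbose=1):
    c=ld(n);P=cloud(c);hsv=cv2.cvtColor(c['pixels'],cv2.COLOR_BGR2HSV)
    d=P-np.array([650,-151,183]); 
    near=(np.linalg.norm(d,axis=-1)<60)
    q=P[near]; s=(q-np.array([650,-151,183]))@ax
    lat=np.linalg.norm((q-np.array([650,-151,183]))-s[:,None]*ax,axis=1)
    h,e=np.histogram(s[lat<45],np.arange(-40,45,2)); print(n,[(int(a),int(b)) for a,b in zip(e,h) if b>5])
    return q,s,lat
if __name__=='__main__':
    for n in ['w4','scene0','s3']:
        q,s,lat=fit(n)
        top=np.percentile(s[lat<45],99); r=q[(s>top-5)&(lat<45)]
        c0=r.mean(0); u,sv,vt=np.linalg.svd(r-c0); nrm=vt[2]*np.sign(vt[2]@ax)
        for _ in range(3):
            e=np.abs((r-c0)@nrm); k=r[e<2]; c0=k.mean(0); nrm=np.linalg.svd(k-c0)[2][2]; nrm*=np.sign(nrm@ax)
        B=np.linalg.svd(k-c0)[2][:2]; xy=((k-c0)@B.T).astype(np.float32)
        (x,y),rad=cv2.minEnclosingCircle(xy); print(len(k),'centre',(c0+x*B[0]+y*B[1]).round(1),'rad',rad,'axis',nrm.round(3),'tilt',np.degrees(np.arccos(nrm[2])),'az',np.degrees(np.arctan2(-nrm[1],-nrm[0])))
    # house corners check in w4: yaw
    c=ld('w4');P=cloud(c);g=cv2.inRange(cv2.cvtColor(c['pixels'],cv2.COLOR_BGR2HSV),(40,60,20),(90,255,255))>0
    q=P[g];q=q[np.abs(q[:,2]-120)<6];print(cv2.minAreaRect(q[:,:2].astype(np.float32)),np.median(q[:,2]))
    # ellipse centre of the dark rim outline
E
python3 rim.py
```

```text
w4 [(-40, 58), (-38, 70), (-36, 79), (-34, 56), (-32, 78), (-30, 70), (-28, 74), (-26, 80), (-24, 69), (-22, 79), (-20, 79), (-18, 84), (-16, 78), (-14, 83), (-12, 82), (-10, 85), (-8, 91), (-6, 96), (-4, 91), (-2, 97), (0, 571), (2, 531)]
1110 centre [ 646.5 -151.4  183.3] rad 33.95075607299805 axis [-0.438 -0.473  0.764] tilt 40.18600732590774 az 47.205082152994265
scene0 [(-40, 27), (-38, 33), (-36, 24), (-34, 32), (-32, 33), (-30, 40), (-28, 21), (-26, 41), (-24, 32), (-22, 30), (-20, 35), (-18, 40), (-16, 47), (-14, 26), (-12, 43), (-10, 37), (-8, 40), (-6, 35), (-4, 46), (-2, 38), (0, 64), (2, 48), (4, 21)]
110 centre [ 647.6 -153.2  183. ] rad 35.438148498535156 axis [-0.433 -0.464  0.773] tilt 39.41228648237788 az 47.01393009580973
s3 [(-40, 27), (-38, 33), (-36, 27), (-34, 40), (-32, 27), (-30, 32), (-28, 29), (-26, 37), (-24, 41), (-22, 33), (-20, 26), (-18, 41), (-16, 43), (-14, 34), (-12, 37), (-10, 40), (-8, 30), (-6, 47), (-4, 37), (-2, 37), (0, 63), (2, 59), (4, 15)]
124 centre [ 647.8 -155.2  182. ] rad 36.37081527709961 axis [-0.428 -0.474  0.77 ] tilt 39.68721910756918 az 47.96310117045752
((678.3976440429688, -38.262939453125), (168.70018005371094, 319.2078857421875), 2.226027011871338) 120.3680893865797
```

Run:
```python
from h import *
a=np.radians(60);M=np.array([[np.cos(a),np.sin(a),0],[np.sin(a),-np.cos(a),0],[0,0,-1]])
to([454.3,309.3,200],M)
```

```text
shift units now [  6.67 -18.32  10.41] after turn [ 15.62 -15.22   3.64]
turn units [ 0.7 -6.6 -2.1]
```

arm_command:
  deltas:
    - {"x": 0.3, "y": -1, "z": 0, "wx": 0, "wy": 0, "wz": 0}
    - {"x": 0.3, "y": -1, "z": 0, "wx": 0, "wy": 0, "wz": 0}
    - {"x": 0.3, "y": -1, "z": 0, "wx": 0, "wy": 0, "wz": 0}
    - {"x": 0.3, "y": -1, "z": 0, "wx": 0, "wy": 0, "wz": 0}
    - {"x": 0.3, "y": -1, "z": 0, "wx": 0, "wy": 0, "wz": 0}
    - {"x": 0.3, "y": -1, "z": 0, "wx": 0, "wy": 0, "wz": 0}
    - {"x": 0.3, "y": -1, "z": 0, "wx": 0, "wy": 0, "wz": 0}
    - {"x": 0.3, "y": -1, "z": 0, "wx": 0, "wy": 0, "wz": 0}
  grip: 0

```text
t: 8.15
tcp_pos: [471.7, -45.4, 333.7]
eef_rot: [-2.496, -1.087, -0.903]
contact_force: [1.0, 0.4, 0.8]
opening: 1.004
finger_force: 0.0
```

arm_command:
  deltas:
    - {"x": 0.3, "y": -1, "z": 0, "wx": 0.1, "wy": -0.94, "wz": -0.3}
    - {"x": 0.3, "y": -1, "z": 0, "wx": 0.1, "wy": -0.94, "wz": -0.3}
    - {"x": 0.3, "y": -1, "z": 0, "wx": 0.1, "wy": -0.94, "wz": -0.3}
    - {"x": 0.3, "y": -1, "z": 0, "wx": 0.1, "wy": -0.94, "wz": -0.3}
    - {"x": 0.3, "y": -1, "z": 0, "wx": 0.1, "wy": -0.94, "wz": -0.3}
    - {"x": 0.3, "y": -1, "z": 0, "wx": 0.1, "wy": -0.94, "wz": -0.3}
    - {"x": 0.3, "y": -1, "z": 0, "wx": 0.1, "wy": -0.94, "wz": -0.3}

```text
t: 8.73
tcp_pos: [361.3, 97.8, 352.8]
eef_rot: [2.712, 1.571, 0.009]
contact_force: [0.2, 1.6, -0.8]
opening: 1.003
finger_force: 0.0
```

Run:
```python
from h import *
s=arm.state();print(s['tcp_pos'],s['joint_pos'],s['t'])
a=np.radians(60);M=np.array([[np.cos(a),np.sin(a),0],[np.sin(a),-np.cos(a),0],[0,0,-1]])
to([454.3,309.3,180],M)
```

```text
[361.3170932   97.75077651 352.76384058] [ 0.08812259 -0.27327006  0.0547895   1.89054988 -0.00421037  2.17947737] 8.7333
shift units now [ 9.18 -1.05  6.91] after turn [ 9.19 -1.01  6.91]
turn units [ 0.09 -0.01  0.03]
```

arm_command:
  deltas:
    - {"x": 1, "y": -0.1, "z": 0.6, "wx": 0.09, "wy": 0, "wz": 0}
    - {"x": 1, "y": -0.1, "z": 0.6, "wx": 0, "wy": 0, "wz": 0}
    - {"x": 1, "y": -0.1, "z": 0.6, "wx": 0, "wy": 0, "wz": 0}
    - {"x": 1, "y": -0.1, "z": 0.7, "wx": 0, "wy": 0, "wz": 0}
    - {"x": 1, "y": -0.1, "z": 0.8, "wx": 0, "wy": 0, "wz": 0}
    - {"x": 1, "y": -0.1, "z": 0.8, "wx": 0, "wy": 0, "wz": 0}
    - {"x": 1, "y": -0.1, "z": 0.8, "wx": 0, "wy": 0, "wz": 0}
    - {"x": 1, "y": -0.1, "z": 0.8, "wx": 0, "wy": 0, "wz": 0}

```text
t: 9.4
tcp_pos: [444.3, 282.2, 208.6]
eef_rot: [-2.714, -1.57, -0.002]
contact_force: [1.4, -0.4, 0.4]
opening: 1.0
finger_force: 0.0
```

arm_command:
  deltas:
    - {"x": 1, "y": -0.1, "z": 0.8, "wx": 0, "wy": 0, "wz": 0}
    - {"x": 0.2, "y": 0, "z": 0.4, "wx": 0, "wy": 0, "wz": 0}
    - {"x": 0, "y": 0, "z": 0, "wx": 0, "wy": 0, "wz": 0}
    - {"x": 0, "y": 0, "z": 0, "wx": 0, "wy": 0, "wz": 0}

```text
t: 9.73
tcp_pos: [456.3, 307.7, 178.6]
eef_rot: [-2.714, -1.57, 0.004]
contact_force: [-0.5, -0.1, 1.0]
opening: 1.0
finger_force: 0.0
```

Run:
```python
from h import *
s=arm.state();print(s['tcp_pos'],s['joint_pos'],s['t'])
c=cam('wrist');cv2.imwrite('pics/w5.png',c['pixels']); np.savez('w5.npz',**c); c=ld('w5')
P=cloud(c);Rm,p=pose(c);x=Rm.T@(np.array([454.3,309.3,60])-p);u,v=c['cx']-x[0]/x[2]*c['f'],c['cy']+x[1]/x[2]*c['f'];print('cap px',u,v)
m=cv2.inRange(cv2.cvtColor(c['pixels'],cv2.COLOR_BGR2HSV),(2,110,60),(16,255,255))>0
q=P[m]; d=np.hypot(q[:,0]-454,q[:,1]-309)<48; q=q[d]; z=q[:,2]
f=q[(z>66)];print('post',len(f),cv2.minEnclosingCircle(f[:,:2].astype(np.float32)),np.median(f[:,2]))
f=q[(z>25)&(z<45)];print('flange',len(f),cv2.minEnclosingCircle(f[:,:2].astype(np.float32)),np.median(f[:,2]))
a=np.radians(60);M=np.array([[np.cos(a),np.sin(a),0],[np.sin(a),-np.cos(a),0],[0,0,-1]])
to([454.3,309.3,44],M)
```

```text
[456.27936545 307.66905592 178.60891988] [0.46803218 0.11036745 0.0607189  1.5238487  0.00583539 2.56050851] 9.7333
cap px 316.53274602267277 192.7513530583961
post 792 ((466.630615234375, 297.0582275390625), 29.38905906677246) 71.96778745934206
flange 5377 ((454.614501953125, 309.5452880859375), 39.95268249511719) 35.204819456101234
shift units now [-0.01 -0.1   5.43] after turn [ 0.01 -0.13  5.43]
turn units [-0.05 -0.03  0.01]
```

arm_command:
  deltas:
    - {"x": 0, "y": -0.1, "z": 0.9, "wx": 0, "wy": 0, "wz": 0}
    - {"x": 0, "y": 0, "z": 0.9, "wx": 0, "wy": 0, "wz": 0}
    - {"x": 0, "y": 0, "z": 0.9, "wx": 0, "wy": 0, "wz": 0}
    - {"x": 0, "y": 0, "z": 0.9, "wx": 0, "wy": 0, "wz": 0}
    - {"x": 0, "y": 0, "z": 0.9, "wx": 0, "wy": 0, "wz": 0}
    - {"x": 0, "y": 0, "z": 0.9, "wx": 0, "wy": 0, "wz": 0}
    - {"x": 0, "y": 0, "z": 0, "wx": 0, "wy": 0, "wz": 0}

```text
t: 10.37
tcp_pos: [452.1, 307.7, 40.6]
eef_rot: [-2.715, -1.568, 0.011]
contact_force: [-1.4, -1.0, -0.5]
opening: 0.998
finger_force: 0.0
```

arm_command:
  deltas:
    - {"x": 0, "y": 0, "z": 0, "wx": 0, "wy": 0, "wz": 0}
    - {"x": 0, "y": 0, "z": 0, "wx": 0, "wy": 0, "wz": 0}
    - {"x": 0, "y": 0, "z": 0, "wx": 0, "wy": 0, "wz": 0}
    - {"x": 0, "y": 0, "z": 0, "wx": 0, "wy": 0, "wz": 0}
    - {"x": 0, "y": 0, "z": 0, "wx": 0, "wy": 0, "wz": 0}
    - {"x": 0, "y": 0, "z": 0, "wx": 0, "wy": 0, "wz": 0}
    - {"x": 0, "y": 0, "z": 0, "wx": 0, "wy": 0, "wz": 0}
    - {"x": 0, "y": 0, "z": 0, "wx": 0, "wy": 0, "wz": 0}
  grip: 1

```text
t: 11.03
tcp_pos: [456.1, 310.6, 45.4]
eef_rot: [-2.715, -1.57, -0.004]
contact_force: [0.2, -0.3, 6.7]
opening: 0.259
finger_force: 59.1
```

arm_command:
  deltas:
    - {"x": 0, "y": 0, "z": -0.5, "wx": 0, "wy": 0, "wz": 0}
    - {"x": 0, "y": 0, "z": -1, "wx": 0, "wy": 0, "wz": 0}
    - {"x": 0, "y": 0, "z": -1, "wx": 0, "wy": 0, "wz": 0}
    - {"x": 0, "y": 0, "z": -1, "wx": 0, "wy": 0, "wz": 0}
    - {"x": 0, "y": 0, "z": -1, "wx": 0, "wy": 0, "wz": 0}
    - {"x": 0, "y": 0, "z": -1, "wx": 0, "wy": 0, "wz": 0}
    - {"x": 0, "y": 0, "z": -1, "wx": 0, "wy": 0, "wz": 0}
    - {"x": 0, "y": 0, "z": -1, "wx": 0, "wy": 0, "wz": 0}

```text
t: 11.7
tcp_pos: [454.6, 308.8, 231.9]
eef_rot: [-2.714, -1.57, 0.004]
contact_force: [0.6, 0.3, -1.1]
opening: 0.258
finger_force: 58.8
```

arm_command:
  deltas:
    - {"x": -0.8, "y": 0, "z": -1, "wx": 0, "wy": 0, "wz": 0}
    - {"x": -1, "y": 0, "z": -1, "wx": 0, "wy": 0, "wz": 0}
    - {"x": -1, "y": 0, "z": -1, "wx": 0, "wy": 0, "wz": 0}
    - {"x": -1, "y": 0, "z": -1, "wx": 0, "wy": 0, "wz": 0}
    - {"x": -1, "y": 0, "z": -0.8, "wx": 0, "wy": 0, "wz": 0}
    - {"x": -1, "y": 0, "z": -0.5, "wx": 0, "wy": 0, "wz": 0}
    - {"x": -0.5, "y": 0, "z": 0, "wx": 0, "wy": 0, "wz": 0}
    - {"x": 0, "y": 0, "z": 0, "wx": 0, "wy": 0, "wz": 0}

```text
t: 12.37
tcp_pos: [376.2, 170.3, 365.4]
eef_rot: [-2.717, -1.567, -0.002]
contact_force: [0.8, 0.5, -1.6]
opening: 0.259
finger_force: 58.9
```

```bash
cat > held.py <<'E'
from h import *
import sys
def held(n):
    c=cam('wrist'); np.savez(n+'.npz',**c); c=ld(n); cv2.imwrite(f'pics/{n}.png',c['pixels'])
    T=c['T'].copy(); c['T']=np.array(c['tool_from_camera']); P=cloud(c)
    m=cv2.inRange(cv2.cvtColor(c['pixels'],cv2.COLOR_BGR2HSV),(2,110,60),(16,255,255))>0
    q=P[m]; q=q[(np.hypot(q[:,0],q[:,1])<55)&(np.abs(q[:,2]-10)<25)]
    r0=q.mean(0)
    for _ in range(4):  # edge ring of the flange only
        (cx,cy),rad=cv2.minEnclosingCircle(q[:,:2].astype(np.float32)); rr=np.hypot(q[:,0]-cx,q[:,1]-cy); k=q[rr>24]
        A=np.c_[k[:,:2]-[cx,cy],np.ones(len(k))]; s=np.linalg.lstsq(A,k[:,2],rcond=None)[0]; e=np.abs(A@s-k[:,2])
    az=np.degrees(np.arctan2(k[:,1]-cy,k[:,0]-cx))
    print('flange centre tool',cx,cy,'rad',rad,'tilt deg x,y',np.degrees(s[:2]),'z mean at ring',s[2],'n',len(k),'res',np.median(e))
    return c
if __name__=='__main__':
    s=arm.state();print(s['tcp_pos'],s['joint_pos'],s['t'],s['contact_force'],s['finger_force'])
    held(sys.argv[1]); M=flueR(47.2); to(np.array([646.5,-151.8,183])-150*M[:,2],M)
E
python3 held.py w6
```

```text
[376.17163637 170.32801671 365.41738603] [ 0.25864959 -0.15851781  0.17620792  1.90549872  0.00490601  2.35386461] 12.3667 [ 0.75799808  0.47779392 -1.58536194] 58.89042019844055
flange centre tool -1.3032475709915161 -0.6636359095573425 rad 40.02906036376953 tilt deg x,y [ 0.5283878  -0.04694644] z mean at ring 10.693840717357135 n 7584 res 0.8542869080575821
shift units now [-9.57 14.97  2.54] after turn [-6.31 16.7  -1.83]
turn units [-0.79  6.61  2.03]
```

View pics/w6.png

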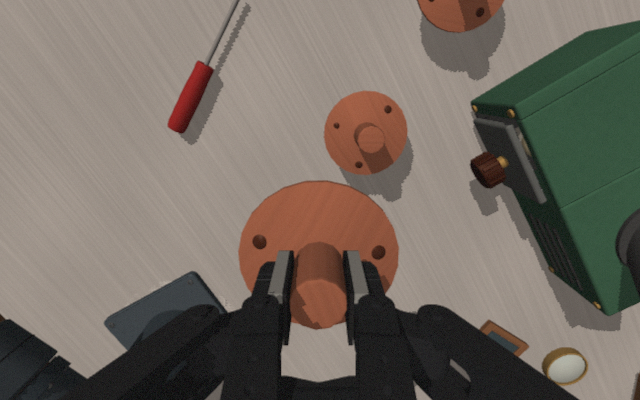

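The cap is held straight: the flange is centred at (318,255), the post is between the pads, and the tilt is about 0.5°. I'll turn and carry it to the flue.

arm_command:
  deltas:
    - {"x": -0.6, "y": 0.8, "z": 0, "wx": -0.11, "wy": 0.94, "wz": 0.29}
    - {"x": -0.6, "y": 0.8, "z": 0, "wx": -0.11, "wy": 0.94, "wz": 0.29}
    - {"x": -0.6, "y": 0.8, "z": 0, "wx": -0.11, "wy": 0.94, "wz": 0.29}
    - {"x": -0.5, "y": 0.8, "z": 0, "wx": -0.11, "wy": 0.94, "wz": 0.29}
    - {"x": -0.5, "y": 0.8, "z": 0, "wx": -0.11, "wy": 0.94, "wz": 0.29}
    - {"x": -0.5, "y": 0.8, "z": 0, "wx": -0.11, "wy": 0.94, "wz": 0.29}
    - {"x": -0.3, "y": 0.8, "z": -0.2, "wx": -0.11, "wy": 0.94, "wz": 0.29}
    - {"x": 0, "y": 0.5, "z": -0.2, "wx": 0, "wy": 0, "wz": 0}

```text
t: 13.08
tcp_pos: [446.4, 4.3, 342.3]
eef_rot: [-2.497, -1.072, -0.891]
contact_force: [-0.2, -0.6, -2.0]
opening: 0.261
finger_force: 59.0
```

```bash
cat > go.py <<'E'
from h import *
import sys
RIM=np.array([646.5,-151.8,183.]); M=flueR(47.2); OFF=np.array([-1.4,-0.7,15.5])
def goal(s): return RIM-s*M[:,2]-M@OFF
if __name__=='__main__':
    s=arm.state();print(s['tcp_pos'],s['joint_pos'].round(2),s['t'],s['contact_force'],s['finger_force'])
    g=goal(float(sys.argv[1]));print('goal',g);to(g,M)
    C=R.from_rotvec(s['eef_rot']).as_matrix(); print('origin rel rim in tool axes',M.T@(s['tcp_pos']+C@OFF-RIM))
E
python3 go.py 130
```

```text
[446.40272573   4.29103438 342.30885561] [-0.63 -0.43 -0.23  1.68  0.69  1.73] 13.0833 [-0.20817497 -0.62528602 -2.03971622] 59.022499322891235
goal [ 584.19713229 -220.11123512  295.35936913]
shift units now [-3.24 10.19 -0.43] after turn [-3.38 10.14 -0.39]
turn units [-0.06  0.06 -0.14]
origin rel rim in tool axes [  84.50094812 -253.68456516 -120.32351025]
```

arm_command:
  deltas:
    - {"x": -0.3, "y": 1, "z": -0.1, "wx": 0, "wy": 0, "wz": 0}
    - {"x": -0.3, "y": 1, "z": -0.1, "wx": 0, "wy": 0, "wz": 0}
    - {"x": -0.3, "y": 1, "z": -0.1, "wx": 0, "wy": 0, "wz": 0}
    - {"x": -0.3, "y": 1, "z": -0.1, "wx": 0, "wy": 0, "wz": 0}
    - {"x": -0.3, "y": 1, "z": 0, "wx": -0.06, "wy": 0.06, "wz": -0.14}
    - {"x": -0.3, "y": 1, "z": 0, "wx": 0, "wy": 0, "wz": 0}
    - {"x": -0.4, "y": 1, "z": 0, "wx": 0, "wy": 0, "wz": 0}
    - {"x": -0.4, "y": 1, "z": 0, "wx": 0, "wy": 0, "wz": 0}

```text
t: 13.75
tcp_pos: [558.5, -169.5, 313.4]
eef_rot: [-2.487, -1.106, -0.912]
contact_force: [0.2, 0.7, -0.9]
opening: 0.259
finger_force: 59.1
```

arm_command:
  deltas:
    - {"x": -0.4, "y": 1, "z": 0, "wx": 0, "wy": 0, "wz": 0}
    - {"x": -0.4, "y": 1, "z": 0, "wx": 0, "wy": 0, "wz": 0}
    - {"x": 0, "y": 0.1, "z": 0, "wx": 0, "wy": 0, "wz": 0}
    - {"x": 0, "y": 0, "z": 0, "wx": 0, "wy": 0, "wz": 0}
    - {"x": 0, "y": 0, "z": 0, "wx": 0, "wy": 0, "wz": 0}
    - {"x": 0, "y": 0, "z": 0, "wx": 0, "wy": 0, "wz": 0}

```text
t: 14.25
tcp_pos: [586.2, -214.6, 303.6]
eef_rot: [-2.488, -1.108, -0.914]
contact_force: [0.4, -0.0, -1.1]
opening: 0.262
finger_force: 59.3
```

```bash
python3 held.py w7; python3 go.py 50
```

```text
[ 586.18478304 -214.55109326  303.57107933] [-0.79764381  0.19593619  0.2572684   1.67210814  0.69865948  1.49155117] 14.25 [ 0.40779775 -0.04228355 -1.14314132] 59.258803725242615
flange centre tool -1.565162181854248 -0.4001031517982483 rad 40.17656707763672 tilt deg x,y [0.81453383 0.07862892] z mean at ring 10.711108081471497 n 7679 res 0.8718890019159389
shift units now [-0.45  0.06 -0.05] after turn [-0.45  0.06 -0.05]
turn units [ 0.03 -0.01  0.15]
[ 586.16377839 -214.58359344  304.08192647] [-0.8   0.2   0.26  1.67  0.7   1.49] 14.3 [-0.02621278  0.23867494 -1.68077218] 59.25877511501312
goal [ 619.13604844 -182.38063786  234.07581368]
shift units now [-0.4   0.08  3.33] after turn [-0.39  0.09  3.33]
turn units [ 0.03 -0.01  0.15]
origin rel rim in tool axes [   9.7482656    -2.24667582 -133.21211504]
```

arm_command:
  deltas:
    - {"x": -0.2, "y": 0.04, "z": 0.8, "wx": 0, "wy": 0, "wz": 0}
    - {"x": -0.2, "y": 0.04, "z": 0.8, "wx": 0, "wy": 0, "wz": 0}
    - {"x": 0, "y": 0, "z": 0.8, "wx": 0, "wy": 0, "wz": 0}
    - {"x": 0, "y": 0, "z": 0.8, "wx": 0, "wy": 0, "wz": 0}
    - {"x": 0, "y": 0, "z": 0, "wx": 0, "wy": 0, "wz": 0}
    - {"x": 0, "y": 0, "z": 0, "wx": 0, "wy": 0, "wz": 0}
    - {"x": 0, "y": 0, "z": 0, "wx": 0, "wy": 0, "wz": 0}

```text
t: 14.88
tcp_pos: [617.8, -185.0, 237.3]
eef_rot: [-2.489, -1.109, -0.917]
contact_force: [0.0, -0.0, -1.4]
opening: 0.26
finger_force: 59.3
```

```bash
python3 go.py 32
python3 - <<'E'
from go import *
o=[]
for i in range(5):
    cc=cam('wrist'); s=arm.state(); C=R.from_rotvec(s['eef_rot']).as_matrix(); o.append(M.T@(s['tcp_pos']+C@OFF-RIM))
print(np.round(o,2))
c=cam('scene'); k=c['pixels'][165:265,275:395]; cv2.imwrite('pics/s8.png',cv2.resize(k,None,fx=6,fy=6,interpolation=2)); np.savez('s8.npz',**c)
E
```

```text
[ 617.81951643 -184.97476417  237.3452935 ] [-0.72  0.19  0.12  1.47  0.7   1.59] 14.8833 [ 0.03490214 -0.03162933 -1.35804952] 59.28735852241516
goal [ 626.99730457 -173.89125348  220.2870137 ]
shift units now [ 0.   -0.04  0.89] after turn [ 0.   -0.03  0.89]
turn units [ 0.04 -0.01  0.15]
origin rel rim in tool axes [-2.93296067e-02  8.86771699e-01 -5.42980934e+01]
[[ 2.000e-02  1.450e+00 -5.481e+01]
 [-9.000e-02  1.760e+00 -5.498e+01]
 [-2.800e-01  1.860e+00 -5.487e+01]
 [-4.900e-01  1.870e+00 -5.469e+01]
 [-6.900e-01  1.780e+00 -5.441e+01]]
```

View pics/s8.png

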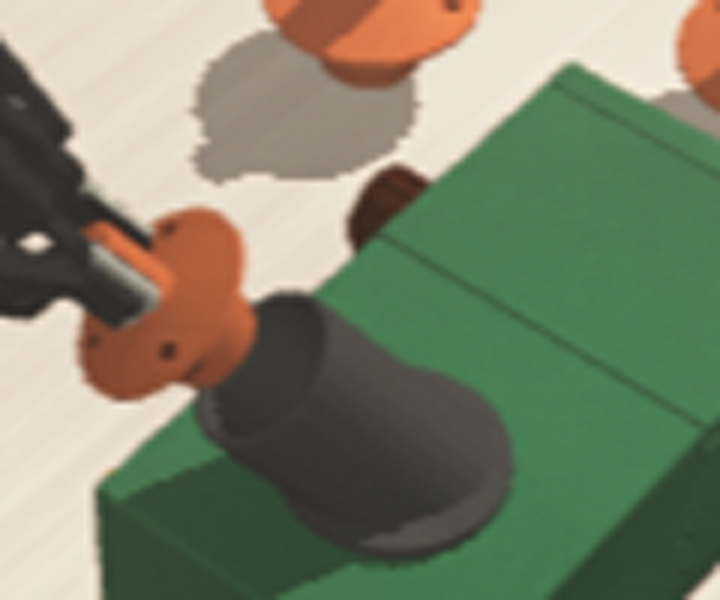

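The enlarged view shows the held cap's plug lined up with the open bore at crop (265,370), roughly coaxial. I'll insert it.

arm_command:
  deltas:
    - {"x": 0.02, "y": -0.05, "z": 0.4, "wx": 0, "wy": 0, "wz": 0}
    - {"x": 0, "y": 0, "z": 0.4, "wx": 0, "wy": 0, "wz": 0}
    - {"x": 0, "y": 0, "z": 0.4, "wx": 0, "wy": 0, "wz": 0}
    - {"x": 0, "y": 0, "z": 0.4, "wx": 0, "wy": 0, "wz": 0}
    - {"x": 0, "y": 0, "z": 0, "wx": 0, "wy": 0, "wz": 0}

```text
t: 15.6
tcp_pos: [634.3, -162.9, 202.0]
eef_rot: [-2.486, -1.106, -0.91]
contact_force: [-0.7, 0.9, -3.0]
opening: 0.263
finger_force: 59.3
```

```bash
python3 go.py 0
```

```text
[ 634.26110696 -162.8668204   201.98253935] [-0.68  0.19  0.05  1.37  0.7   1.65] 15.6 [-0.72976289  0.89790548 -2.99565985] 59.2865914106369
goal [ 640.97287103 -158.79901457  195.77359152]
shift units now [0.07 0.09 0.38] after turn [0.07 0.09 0.38]
turn units [-0.02 -0.01  0.12]
origin rel rim in tool axes [-1.78530299 -2.17260486 -9.60634223]
```

arm_command:
  deltas:
    - {"x": 0.03, "y": 0.03, "z": 0.15, "wx": 0, "wy": 0, "wz": 0}
    - {"x": 0, "y": 0, "z": 0.1, "wx": 0, "wy": 0, "wz": 0}
    - {"x": 0, "y": 0, "z": 0, "wx": 0, "wy": 0, "wz": 0}

```text
t: 15.85
tcp_pos: [638.6, -162.0, 200.8]
eef_rot: [-2.489, -1.107, -0.915]
contact_force: [-0.8, -0.3, -1.8]
opening: 0.26
finger_force: 59.3
```

arm_command:
  deltas:
    - {"x": 0, "y": 0, "z": 0.08, "wx": 0, "wy": 0, "wz": 0}
    - {"x": 0, "y": 0, "z": 0, "wx": 0, "wy": 0, "wz": 0}

```text
t: 16.02
tcp_pos: [639.5, -161.5, 199.7]
eef_rot: [-2.489, -1.107, -0.915]
contact_force: [0.2, 0.1, -1.3]
opening: 0.26
finger_force: 59.3
```

arm_command:
  deltas:
    - {"x": 0, "y": 0, "z": 0.06, "wx": 0, "wy": 0, "wz": 0}
    - {"x": 0, "y": 0, "z": 0, "wx": 0, "wy": 0, "wz": 0}

```text
t: 16.18
tcp_pos: [640.1, -160.8, 198.5]
eef_rot: [-2.489, -1.107, -0.915]
contact_force: [-0.4, 0.1, -1.6]
opening: 0.256
finger_force: 59.3
```

```bash
python3 go.py 0
```

```text
[ 640.0645854  -160.7866613   198.47262853] [-0.67  0.19  0.05  1.35  0.7   1.66] 16.1833 [-0.36607256  0.11749996 -1.55870188] 59.28708493709564
goal [ 640.97287103 -158.79901457  195.77359152]
shift units now [-0.01 -0.03  0.14] after turn [-0.01 -0.03  0.14]
turn units [ 0.03 -0.01  0.14]
origin rel rim in tool axes [ 0.15551911  0.75581228 -3.39767869]
```

Inside to within about 3 mm of the rim, with no contact yet. I'll ease down until it seats.

arm_command:
  deltas:
    - {"x": 0, "y": -0.02, "z": 0.07, "wx": 0, "wy": 0, "wz": 0}
    - {"x": 0, "y": 0, "z": 0, "wx": 0, "wy": 0, "wz": 0}

```text
t: 16.35
tcp_pos: [640.4, -159.4, 196.9]
eef_rot: [-2.489, -1.107, -0.915]
contact_force: [-0.0, 0.6, -1.7]
opening: 0.258
finger_force: 59.3
```

arm_command:
  deltas:
    - {"x": 0, "y": 0, "z": 0.06, "wx": 0, "wy": 0, "wz": 0}
    - {"x": 0, "y": 0, "z": 0, "wx": 0, "wy": 0, "wz": 0}

```text
t: 16.52
tcp_pos: [641.2, -159.0, 196.1]
eef_rot: [-2.489, -1.107, -0.915]
contact_force: [-1.0, -0.8, -0.7]
opening: 0.265
finger_force: 59.3
```

arm_command:
  deltas:
    - {"x": 0, "y": 0, "z": 0.06, "wx": 0, "wy": 0, "wz": 0}
    - {"x": 0, "y": 0, "z": 0, "wx": 0, "wy": 0, "wz": 0}

```text
t: 16.68
tcp_pos: [641.4, -159.0, 196.0]
eef_rot: [-2.491, -1.107, -0.915]
contact_force: [-6.4, -3.6, 3.3]
opening: 0.261
finger_force: 60.0
```

arm_command:
  deltas:
    - {"x": 0, "y": 0, "z": 0.06, "wx": 0, "wy": 0, "wz": 0}
    - {"x": 0, "y": 0, "z": 0.04, "wx": 0, "wy": 0, "wz": 0}
    - {"x": 0, "y": 0, "z": 0, "wx": 0, "wy": 0, "wz": 0}

```text
t: 16.93
tcp_pos: [641.4, -159.1, 195.8]
eef_rot: [-2.494, -1.105, -0.914]
contact_force: [-15.7, -6.5, 11.4]
opening: 0.255
finger_force: 61.5
```

```bash
python3 go.py 0; python3 held.py w9|grep flange;  python3 - <<'E'
from go import *
s=arm.state();print(s['torque'],s['contact_force'])
c=cam('scene'); k=c['pixels'][165:265,275:395]; cv2.imwrite('pics/s9.png',cv2.resize(k,None,fx=6,fy=6,interpolation=2))
E
```

```text
[ 641.43455629 -159.06845664  195.82497511] [-0.66  0.19  0.04  1.34  0.69  1.67] 16.9333 [-15.73612827  -6.50548975  11.44799274] 61.49524748325348
goal [ 640.97287103 -158.79901457  195.77359152]
shift units now [-0.   -0.02 -0.  ] after turn [-0.   -0.02 -0.  ]
turn units [0.06 0.01 0.12]
origin rel rim in tool axes [0.09199128 0.63246607 0.03706817]
flange centre tool -1.3536430597305298 -0.5462773442268372 rad 40.20042037963867 tilt deg x,y [0.41959749 0.4917712 ] z mean at ring 10.590718121069983 n 7731 res 0.8596719549832166
[-0.23353349  2.12544647  1.223357  ] [-15.410686    -7.06927793  10.18877028]
```

View pics/s9.png

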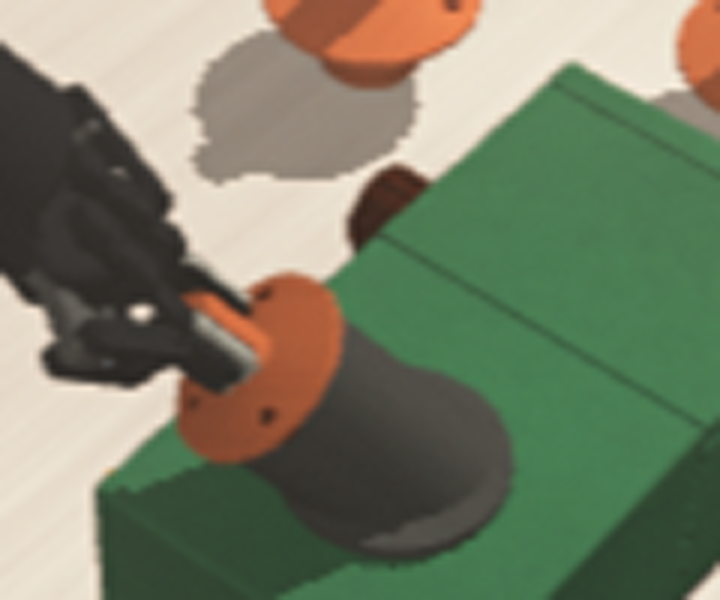

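The flange covers the rim with no visible gap (crop (262,365)) and the fitted position matches the rim within 1 mm. I'll ease off the pressure and let go.

arm_command:
  deltas:
    - {"x": 0, "y": 0, "z": -0.07, "wx": 0, "wy": 0, "wz": 0}
    - {"x": 0, "y": 0, "z": 0, "wx": 0, "wy": 0, "wz": 0}

```text
t: 17.2
tcp_pos: [641.7, -159.1, 196.0]
eef_rot: [-2.492, -1.106, -0.916]
contact_force: [-8.1, -4.6, 5.8]
opening: 0.26
finger_force: 60.5
```

arm_command:
  deltas:
    - {"x": 0, "y": 0, "z": 0, "wx": 0, "wy": 0, "wz": 0}
    - {"x": 0, "y": 0, "z": 0, "wx": 0, "wy": 0, "wz": 0}
    - {"x": 0, "y": 0, "z": 0, "wx": 0, "wy": 0, "wz": 0}
    - {"x": 0, "y": 0, "z": 0, "wx": 0, "wy": 0, "wz": 0}
    - {"x": 0, "y": 0, "z": 0, "wx": 0, "wy": 0, "wz": 0}
    - {"x": 0, "y": 0, "z": 0, "wx": 0, "wy": 0, "wz": 0}
  grip: 0

```text
t: 17.7
tcp_pos: [642.2, -157.4, 194.0]
eef_rot: [-2.488, -1.107, -0.915]
contact_force: [0.1, -1.0, -0.2]
opening: 1.0
finger_force: 0.0
```

arm_command:
  deltas:
    - {"x": 0, "y": 0, "z": -0.3, "wx": 0, "wy": 0, "wz": 0}
    - {"x": 0, "y": 0, "z": -0.6, "wx": 0, "wy": 0, "wz": 0}
    - {"x": 0, "y": 0, "z": -1, "wx": 0, "wy": 0, "wz": 0}
    - {"x": 0, "y": 0, "z": -1, "wx": 0, "wy": 0, "wz": 0}
    - {"x": 0, "y": 0, "z": -1, "wx": 0, "wy": 0, "wz": 0}
    - {"x": 0, "y": 0, "z": -1, "wx": 0, "wy": 0, "wz": 0}
    - {"x": 0, "y": 0, "z": -1, "wx": 0, "wy": 0, "wz": 0}
    - {"x": 0, "y": 0, "z": 0, "wx": 0, "wy": 0, "wz": 0}

```text
t: 18.37
tcp_pos: [577.1, -230.3, 312.3]
eef_rot: [-2.495, -1.109, -0.922]
contact_force: [-0.1, 0.3, 0.4]
opening: 0.997
finger_force: 0.0
```

Run:
```python
from go import *
s=arm.state();print(s['tcp_pos'],s['t'],s['contact_force'],s['opening'])
c=cam('wrist');np.savez('w10.npz',**c);c=ld('w10');P=cloud(c)
m=cv2.inRange(cv2.cvtColor(c['pixels'],cv2.COLOR_BGR2HSV),(2,110,60),(16,255,255))>0
q=(P[m]-RIM)@M; q=q[np.hypot(q[:,0],q[:,1])<55]; k=q[(q[:,2]>-12)&(q[:,2]<5)]
(x,y),r=cv2.minEnclosingCircle(k[:,:2].astype(np.float32)); rr=np.hypot(k[:,0]-x,k[:,1]-y)
k=k[rr>24]; A=np.c_[k[:,:2]-[x,y],np.ones(len(k))]; f=np.linalg.lstsq(A,k[:,2],rcond=None)[0]
print('centre',x,y,r,'tilt',np.degrees(f[:2]),'ring z',f[2])
a=c['pixels'][60:280,180:460]; b=cam('scene')['pixels'][165:265,275:395]
a=cv2.resize(a,(400,314)); b=cv2.resize(b,(400,333)); cv2.imwrite('pics/fin.png',np.hstack([a,b[:314]]))
```

```text
[ 577.1056934  -230.30904604  312.31504611] 18.3667 [-0.08988351  0.30275298  0.39493189] 0.9968483544504652
centre -1.828033447265625 -0.010450569912791252 39.84490203857422 tilt [0.08401629 0.12786116] ring z -4.760717181118793
```

View pics/fin.png

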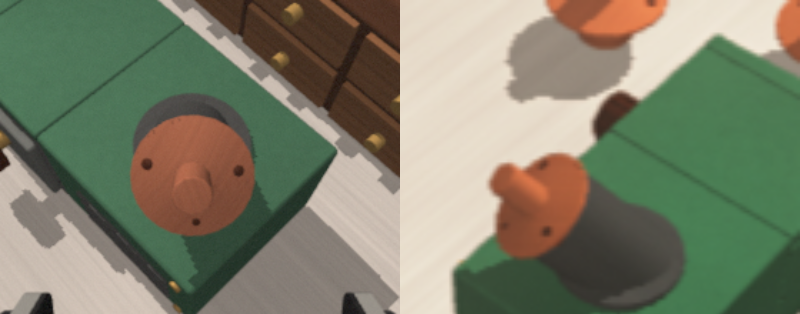

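The cap sits flat: the fitted tilt is 0.1°, the height is right and it is centred within the bore's clearance. The gripper is clear of everything, so I'll hand in.

Run:
```python
from h import *
print(order.hand_in())
```

```text
the job is handed in; nothing more can be done
None
```

The job is handed in: I pushed the tray home first (blocked at 33 N, panel flush), then seated the smallest copper cap flat on the flue rim (0.1° tilt) and let go, with the lens and slides untouched; no verdict came back.

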